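Brush through the slatted shelf

TASK

Pull the long-handled brush up out of its holder, tilt it and pass it bristles first through the opening in the front of the slatted shelf, until the whole bristle head is behind the front slats and over the drip tray, where it can drip. Finish while still holding it there by the handle, with the handle end on the robot's side and the brush touching nothing but the gripper. Leave the holder standing and everything else where it is.

Things in the scene. Friction and masses are not known exactly. Their poses are not given: they have to be found in the camera images.
- brush: straight long-handled brush, 230 long in all, 0.06 to 0.13 kg: round bristle head 32 dia x 65 long (stiff, flat end), then a round handle 16 dia x 165 long. Stands bristles down in the holder. Origin at the centre of the flat bristle end; its z axis runs along the brush from the bristle end to the handle end (up at the start).
- brush_tip (a point): centre of the flat bristle end of the brush (same point as the brush origin)
- brush_neck (a point): point on the brush axis where bristle head and handle meet, 65 from the bristle end
- brush_top (a point): centre of the free handle end, 230 from the bristle end; 238 above the table at the start
- holder: loose ceramic brush holder, 0.6 kg: round foot 90 dia x 8 high, upright tube 50 outside, 40 inside, rim 75 above the table, inner floor 8 above the table. Origin at the centre of its underside, z up.
- shelf: fixed slatted wooden shelf, 376 wide (y). Origin on the table below the middle of its opening, mid-thickness of the 12 thick front slats (x -6 to 6). x axis level, through the opening and away from the robot; z up. Top board 16 thick, upper face 221 above the table, x -6 to 100. Front closed by slats but for the opening; board ends (outer faces y +-188); rear open.
- opening (a point): centre of the shelf's one opening, 157.5 above the table in the plane of the front slats (shelf x = 0, y = 0). Opening 130 wide (shelf y -65 to 65), 95 high (z 110 to 205): closed slats below and beside it, the top board above. Axes as the shelf's.
- drip_tray (a point): centre of the rim of the shallow steel drip tray fixed on the table behind the front slats: 140 (shelf x, 15 to 155) by 180 (shelf y, -90 to 90), rim 14 above the table
- caps: stack of three nested aerosol caps (one piece), 54 dia x 96 high, standing on the shelf top; origin at centre of its underside. Leave alone.
- tin: closed steel tin, 79 dia x 62 high, on the shelf top; origin at centre of its underside. Leave alone.
- dispenser: push soap dispenser, 60 dia x 99 high, on the shelf top; origin at centre of its underside. Leave alone.
- nailbrush: short hand brush lying bristles down on the table in front of the shelf, 35 x 85 x 32 high; origin at centre of its underside. Leave alone.
- mug: empty mug 80 dia x 90 high with a side handle; it stands on the other side from the holder (left and right are swapped at random); origin at centre of its underside. Leave alone.
- jar: closed jar 80 dia x 110 high, left of the shelf; origin at centre of its underside. Leave alone.
- spray: aerosol can 70 dia x 190 high, right of the shelf; origin at centre of its underside. Leave alone.
Things that resemble listed ones, but are neither listed nor needed, are in the scene too. Leave any brown or red look-alike of the holder alone.

How it is judged:
By the outcome, as a careful person would: the job done as asked, in the order asked, and still so for the second after the job is handed in, while the arm keeps its last pose, push and grip.
It also fails if it takes over 38 s, if anything falls off the work surface, if the arm or the gripper's body presses on something with over 40 N, if the wrist force passes 120 N, or if a joint passes its speed limit or range.

ROBOT

A 6-joint arm with a two-finger parallel gripper is mounted at the origin on the work surface. World frame = base frame: x ahead of the robot, y to its left, z up, the work surface at z = 0. Lengths are in m, angles in rad, forces in N, time in s.
With the tool pointing down it reaches from about 0.3 to 0.875 m from the base axis. Payload 6.4 kg.
Tool frame: the origin (TCP) lies on the centre line of the jaws, within the pads' length; the fingertips stand 25 mm ahead of it and the grasp point (between the pads) lies 6 mm ahead of it; z points along the fingers, y is the line along which they close (so a half turn about z gives the same grasp; the last joint's range is limited). The gripper opens to 88 mm and grips with 3 to 60 N. Pads are 18 mm wide; open, the fingers measure 123 mm over their backs; the gripper's body (75 mm by 187 mm) begins 45 mm behind the grasp point.
Start: joints at [1.051, 0.181, 1.607, -0, 1.354, -0.206], TCP at [0.177, 0.547, 0.264] pointing down, gripper open.
Joint ranges: [-2.99, 2.99], [-0.89, 2.07], [0.3, 2.58], [-1.14, 4.28], [0, 2.63], [-3.12, 3.12]. Speed limits (rad/s): [2.57, 2.57, 3.01, 3.14, 3.14, 3.14].

INTERFACE

Orientations are given as a unit quaternion [w, x, y, z].
In Python, from rig import arm, eoat, kinematics, get_image, camera_model, order gives the robot as it stands. The module is installed in compiled form; this text tells all that it offers. Calls block until the motion is done:
- arm.move_to(position, orientation): joint-space move of the TCP to a pose.
- arm.line_to(position, rot=None, v=0.15): straight line of the TCP; rot=None keeps the orientation; v is the mean speed in m/s.
- arm.move_j(angles): joint-space move.
- eoat.command_gripper(opening, strength=None): opening from 0.0 (shut) to 1.0 (fully open); strength is the grip in N (None keeps the last); returns when the fingers have stopped.
- arm.hold(seconds).
- kinematics.ik(position, orientation): joint angles nearest the present ones, or None.
- get_image(name): name is "scene" or "top" or "wrist"; returns the picture (420x560x3 uint8, red, green, blue); there is no depth.
- camera_model(name): a dict with "vertical_fov" (degrees; the focal length in pixels is half the picture's height over the tangent of half this angle, whatever the lens; pixels are square), "cx", "cy" (the principal point, pixels), "xyz" and "attitude" of the camera in the world; the wrist camera has in their place "T_tool_cam" (4x4, takes a point from camera to tool coordinates, whose origin is the TCP and whose axes are the flange's). Camera axes: x right, y up, looking along -z (the intrinsics and any distortion apply to the point x, -y, -z); pixel columns grow to the right and rows downward; lengths in m; the calibration is good to about 2 mm. A picture is of the moment at which its call begins: read the wrist's pose just before it. camera_model takes no time and is no camera call.
A pose or a line that the arm cannot do raises arm.MotionError and nothing moves.
- order.hand_in(): hands the job in; it is judged then, once.
Readings, each from a call of its own:
- arm.get_clock(): time.
- arm.get_joint_positions(): joint angles.
- arm.get_dq(): joint speeds.
- arm.get_effort(): joint torques, N m.
- arm.get_ee_pos(): TCP position.
- arm.get_orientation(): TCP orientation.
- arm.get_contact_force(): force on the tool from outside, world axes, zero at the start.
- arm.get_wrist_torque(): the same for the moment, N m.
- arm.get_grip_width(): opening from 0.0 (shut) to 1.0 (fully open).
- arm.get_gripper_force(): force on a finger pad.
Only numpy, scipy, OpenCV 4.12 (cv2) and the standard library are available. Lean on these libraries where they do the work, as an engineer would, in place of code of your own. Each camera call takes 0.05 s, during which the arm holds its last target. There are 200 camera calls.

## Working session

There is one attempt and no reset: what is moved stays moved. The work goes in short steps, each a Python script; the robot and the scene stay as the last script left them, time stands still between calls to the robot, and variables do not carry over. Pictures are saved under pics/ and viewed, at most 10 in all, crops included, and the job is handed in when it is done.

```bash
mkdir -p pics
python3 - <<'E'
from rig import arm, eoat, kinematics, get_image, camera_model, order
import cv2
for n in ("scene","top"):
    print(n,camera_model(n)); im=get_image(n); cv2.imwrite(f"pics/{n}0.png",cv2.resize(im[:,:,::-1],(800,600),interpolation=cv2.INTER_CUBIC)); cv2.imwrite(f"pics/{n}_raw.png",im[:,:,::-1])
print(camera_model("wrist"))
print(arm.get_clock(),arm.get_orientation(),arm.get_ee_pos())
E
```

```text
scene {'vertical_fov': 43.42315366546738, 'cx': 280.98530618408273, 'cy': 205.737451453927, 'xyz': array([ 0.95510043, -0.82809042,  1.16134751]), 'attitude': array([0.90631464, 0.35422853, 0.08868653, 0.21272192])}
top {'vertical_fov': 51.24581052283669, 'cx': 276.45932281039546, 'cy': 204.88782743128564, 'xyz': array([ 0.29104431, -0.02122242,  1.3511316 ]), 'attitude': array([-0.6946069 , -0.06621685,  0.05433158,  0.71427212])}
{'vertical_fov': 61.489855996573596, 'cx': 281.5514729064348, 'cy': 213.43582702566687, 'T_tool_cam': array([[ 9.53839265e-05,  9.57735870e-01,  2.87649080e-01,
         7.37447260e-02],
       [ 9.99999992e-01, -1.14441336e-04,  4.94374846e-05,
         4.10538469e-04],
       [ 8.02669975e-05,  2.87649073e-01, -9.57735874e-01,
        -1.21975832e-01],
       [ 0.00000000e+00,  0.00000000e+00,  0.00000000e+00,
         1.00000000e+00]])}
0.1 [-2.77849647e-04  1.56248644e-01  9.87717448e-01 -7.25470395e-04] [0.17726327 0.54654291 0.26289859]
```

View pics/scene0.png

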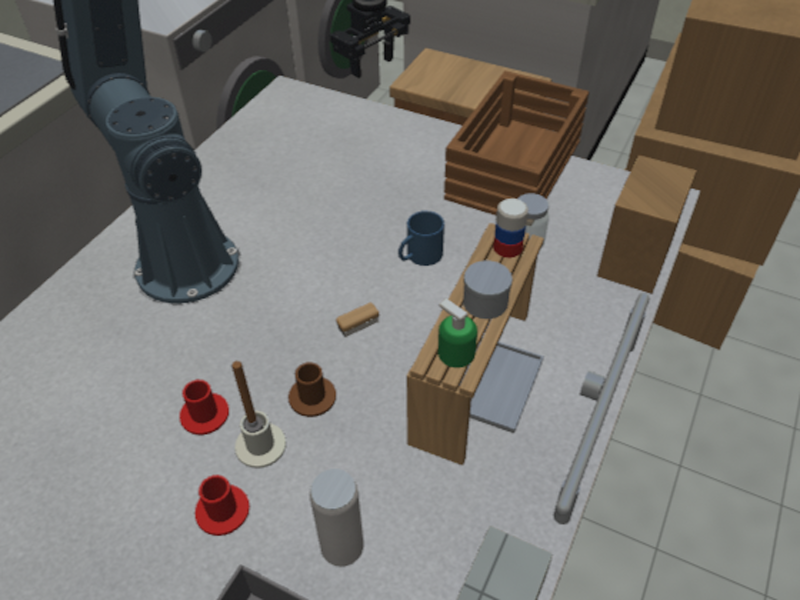

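View pics/top0.png

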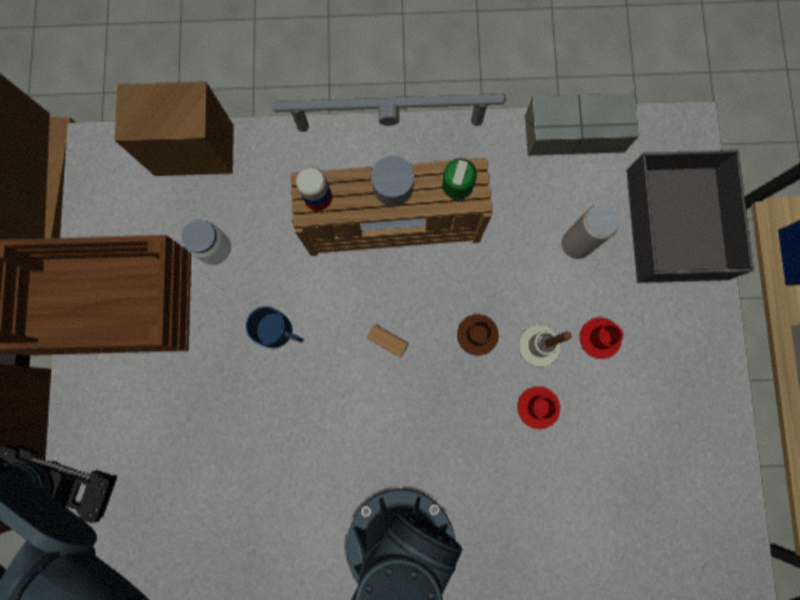

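Run:
```python
import cv2
a=cv2.imread("pics/top_raw.png")[100:265,195:415]; cv2.imwrite("pics/topc.png",cv2.resize(a,(792,594),interpolation=cv2.INTER_CUBIC))
a=cv2.imread("pics/scene_raw.png")[147:327,150:390]; cv2.imwrite("pics/scenec.png",cv2.resize(a,(800,600),interpolation=cv2.INTER_CUBIC))
```

```text
(no output)
```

View pics/topc.png

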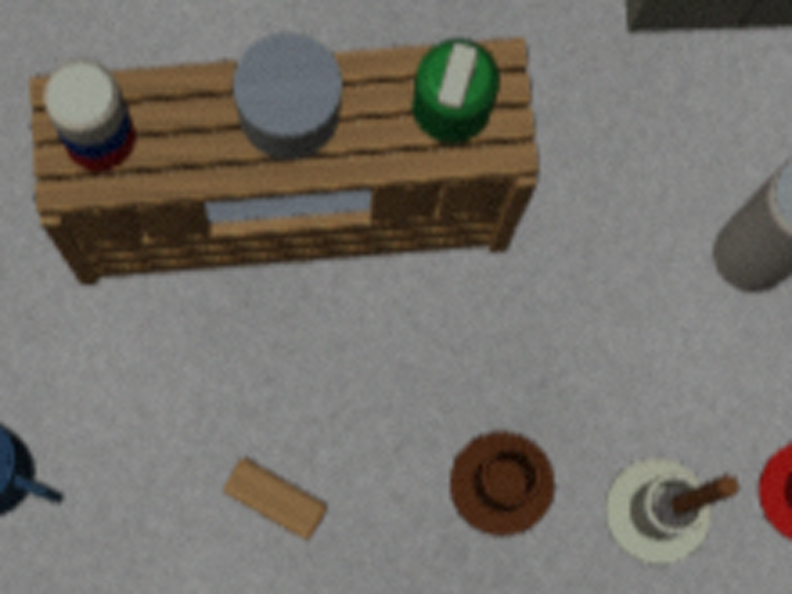

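View pics/scenec.png

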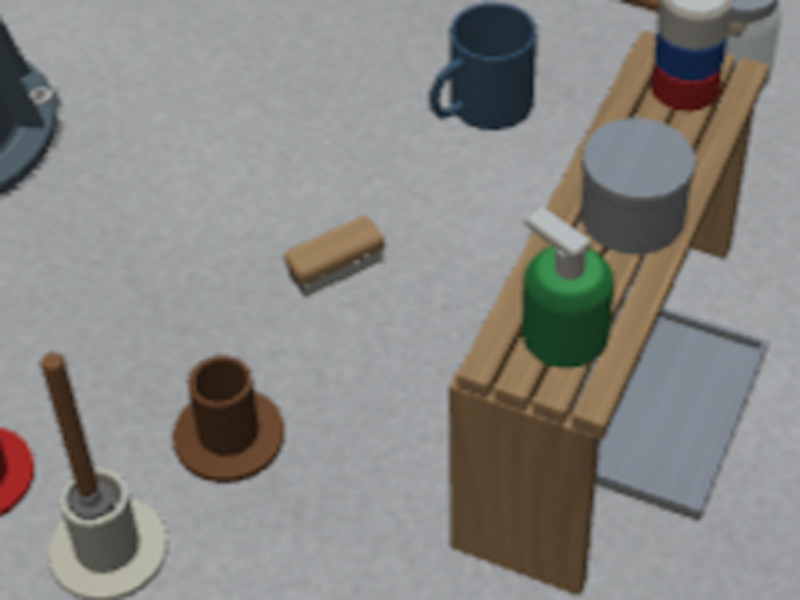

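```bash
cat > h.py <<'E'
import numpy as np
from scipy.spatial.transform import Rotation as R
from scipy.optimize import least_squares
from rig import arm, eoat, kinematics, get_image, camera_model, order
def cam(n):
    m=camera_model(n); f=210/np.tan(np.radians(m["vertical_fov"]/2))
    if n=="wrist":
        T=m["T_tool_cam"]; Rt=quat(arm.get_orientation()); 
        return f,m["cx"],m["cy"],np.array(arm.get_ee_pos())+Rt@T[:3,3],Rt@T[:3,:3]
    return f,m["cx"],m["cy"],m["xyz"],quat(m["attitude"])
def quat(q): return R.from_quat(np.roll(q,-1)).as_matrix()
def proj(c,p):
    f,cx,cy,t,M=c; q=(np.atleast_2d(p)-t)@M
    return np.c_[cx+f*q[:,0]/-q[:,2], cy-f*q[:,1]/-q[:,2]]
def atz(c,u,v,z):
    f,cx,cy,t,M=c; d=M@np.array([(u-cx)/f,-(v-cy)/f,-1]); return t+d*(z-t[2])/d[2]
E
python3 - <<'E'
from h import *
np.set_printoptions(precision=4,suppress=True)
T,S=cam("top"),cam("scene")
t=lambda p:(195+p[0]/3.6-.4,100+p[1]/3.6-.4); s=lambda p:(150+p[0]*.3-.35,147+p[1]*.3-.35)
print("foot",atz(T,*t((659,511)),.008),atz(S,*s((108,546)),.008))
print("top",atz(T,*t((728,487)),.238),atz(S,*s((54,360)),.238))
obs=[(T,t((41,211)),(-6,188,221)),(T,t((538,174)),(-6,-188,221)),(T,t((31,78)),(100,188,221)),(T,t((525,40)),(100,-188,221)),
(T,t((510,248)),(-6,-188,0)),(T,t((80,283)),(-6,188,0)),
(S,s((455,383)),(-6,-188,221)),(S,s((603,430)),(100,-188,221)),(S,s((451,548)),(-6,-188,0)),(S,s((582,593)),(100,-188,0)),(S,s((767,67)),(100,188,221)),(S,s((645,32)),(-6,188,221))]
def fun(x):
    M=R.from_euler('z',x[2]).as_matrix()
    return np.ravel([proj(c,M@(np.array(p)/1000)+[x[0],x[1],0])[0]-uv for c,uv,p in obs])
r=least_squares(fun,[.7,0,0],loss='soft_l1'); print("shelf",r.x); print(fun(r.x).reshape(-1,2))
for n,p in (("nail",(275,498)),): print(n,atz(T,*t(p),.032))
print("spray foot",atz(T,*t((752,250)),0),"mug",atz(T,*t((0,470)),.05))
print("browncup",atz(T,*t((502,483)),.008),"tin",atz(T,*t((287,85)),.283),"disp",atz(T,*t((457,75)),.3),"caps",atz(T,*t((84,93)),.317))
E
```

```text
foot [ 0.4001 -0.3078  0.008 ] [ 0.4026 -0.3096  0.008 ]
top [ 0.397  -0.3082  0.238 ] [ 0.4009 -0.3103  0.238 ]
shelf [ 0.633  -0.0044  0.0474]
[[-0.9547  0.1468]
 [ 1.1812 -0.3323]
 [ 0.0388 -0.5192]
 [ 0.8706 -0.6319]
 [-0.5003 -0.0687]
 [ 0.7333 -0.7549]
 [-1.0314 -2.9118]
 [-0.626  -1.3855]
 [ 0.5444  0.5119]
 [ 0.4952  1.9121]
 [ 0.3654 -1.0913]
 [-1.4972 -1.319 ]]
nail [0.418  0.0172 0.032 ]
spray foot [ 0.6272 -0.4057  0.    ] mug [0.4461 0.245  0.05  ]
browncup [ 0.4277 -0.176   0.008 ] tin [ 0.6875 -0.0057  0.283 ] disp [ 0.6846 -0.1249  0.3   ] caps [0.6738 0.1338 0.317 ]
```

```bash
cat >> h.py <<'E'
YAW=.0474; SH=np.array([.633,-.0044,0]); Rz=R.from_euler('z',YAW).as_matrix()
def ori(tilt,flip=False):
    z=Rz@[np.cos(tilt),0,-np.sin(tilt)]; y=Rz@[0,1.,0]*(-1 if flip else 1)
    return np.roll(R.from_matrix(np.c_[np.cross(y,z),y,z]).as_quat(),1), z
G=.200   # tip to grasp point along brush
def pose(tilt,xtip,zop=.157,flip=False):   # brush axis passes the opening centre, tip at shelf x = xtip
    q,z=ori(tilt,flip); c=SH+[0,0,zop]
    tip=c+z*(xtip/np.cos(tilt)); return tip-z*(G+.006),q
E
python3 - <<'E'
from h import *
np.set_printoptions(precision=3,suppress=True)
D=np.pi/2
for fl in (0,1):
    for n,p,q in [("hold",np.array([.4,-.309,.214]),ori(D,fl)[0]),("lift",np.array([.4,-.309,.37]),ori(D,fl)[0])]+[(f"{t} {x}",*pose(np.radians(t),x,flip=fl)) for t in (10,20,30,40) for x in (-.04,.03,.095)]:
        print(fl,n,p,kinematics.ik(p,q))
E
```

```text
0 hold [ 0.4   -0.309  0.214] [-0.893  0.077  1.829  0.     1.236 -2.511]
0 lift [ 0.4   -0.309  0.37 ] [-0.893 -0.049  1.637  0.     1.553 -2.511]
0 10 -0.04 [ 0.39  -0.016  0.2  ] None
0 10 0.03 [ 0.46  -0.013  0.187] None
0 10 0.095 [ 0.525 -0.01   0.176] [-0.596  0.258  2.521  2.422  1.113  1.81 ]
0 20 -0.04 [ 0.4   -0.015  0.242] None
0 20 0.03 [ 0.47  -0.012  0.217] None
0 20 0.095 [ 0.535 -0.009  0.193] [-0.54  -0.012  2.501  2.243  0.728  2.101]
0 30 -0.04 [ 0.415 -0.015  0.283] None
0 30 0.03 [ 0.485 -0.011  0.243] [-0.615 -0.504  2.55   1.327  0.581  3.059]
0 30 0.095 [ 0.55  -0.008  0.205] [-0.466 -0.129  2.408  1.825  0.455  2.585]
0 40 -0.04 [ 0.435 -0.014  0.323] [-0.684 -0.853  2.441  0.68   0.95  -2.533]
0 40 0.03 [ 0.505 -0.01   0.264] [-0.496 -0.451  2.377  0.814  0.576 -2.667]
0 40 0.095 [ 0.57  -0.007  0.21 ] [-0.392 -0.117  2.271  1.128  0.369 -2.965]
1 hold [ 0.4   -0.309  0.214] [-0.893  0.077  1.829  0.     1.236  0.63 ]
1 lift [ 0.4   -0.309  0.37 ] [-0.893 -0.049  1.637  0.     1.553  0.63 ]
1 10 -0.04 [ 0.39  -0.016  0.2  ] None
1 10 0.03 [ 0.46  -0.013  0.187] None
1 10 0.095 [ 0.525 -0.01   0.176] [-0.596  0.258  2.521  2.422  1.113 -1.331]
1 20 -0.04 [ 0.4   -0.015  0.242] None
1 20 0.03 [ 0.47  -0.012  0.217] None
1 20 0.095 [ 0.535 -0.009  0.193] [-0.54  -0.012  2.501  2.243  0.728 -1.04 ]
1 30 -0.04 [ 0.415 -0.015  0.283] None
1 30 0.03 [ 0.485 -0.011  0.243] [-0.615 -0.504  2.55   1.327  0.581 -0.082]
1 30 0.095 [ 0.55  -0.008  0.205] [-0.466 -0.129  2.408  1.825  0.455 -0.557]
1 40 -0.04 [ 0.435 -0.014  0.323] [-0.684 -0.853  2.441  0.68   0.95   0.608]
1 40 0.03 [ 0.505 -0.01   0.264] [-0.496 -0.451  2.377  0.814  0.576  0.474]
1 40 0.095 [ 0.57  -0.007  0.21 ] [-0.392 -0.117  2.271  1.128  0.369  0.177]
```

Run:
```python
from h import *
import cv2
q=ori(np.pi/2,1)[0]
arm.move_to(np.array([.4,-.309,.34]),q)
c=cam("wrist"); im=get_image("wrist")
np.save("c.npy",np.array(c,dtype=object),allow_pickle=True)
cv2.imwrite("pics/w1.png",cv2.resize(im[:,:,::-1],(800,600),interpolation=cv2.INTER_CUBIC))
print(arm.get_clock(),arm.get_ee_pos(),"expect px(800)",proj(c,[[.4,-.309,.238],[.401,-.309,.075],[.401,-.309,.008]])/.7)
```

```text
3.2583 [ 0.400372   -0.30847491  0.33994816] expect px(800) [[403.76523712 321.39593057]
 [403.27323343 253.13125161]
 [403.14609134 239.05039464]]
```

View pics/w1.png

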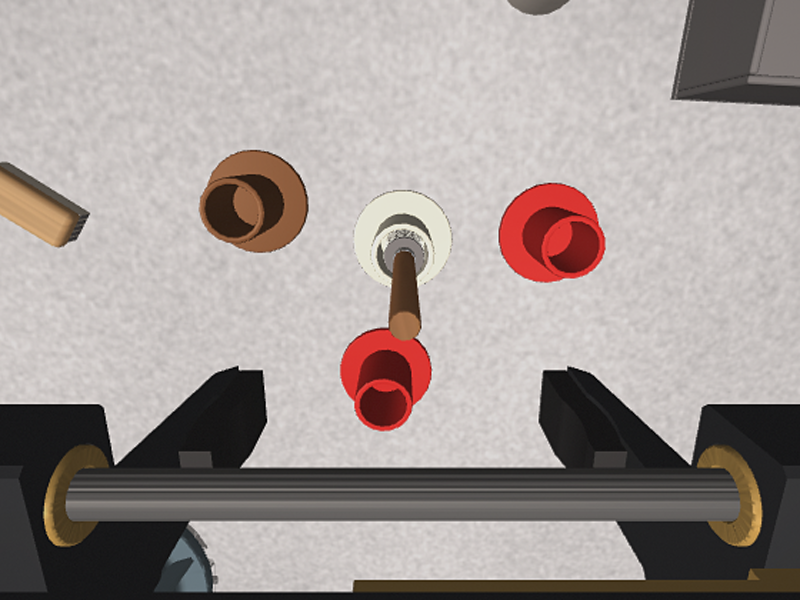

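Run:
```python
from h import *
import cv2
p=np.array([.3987,-.309,.214])
arm.line_to(p,v=.1)
eoat.command_gripper(0.0,35)
print(arm.get_grip_width()*88,arm.get_gripper_force(),arm.get_contact_force())
arm.line_to(p+[0,0,.03],v=.06); print(arm.get_contact_force(),arm.get_grip_width()*88)
arm.line_to(p+[0,0,.156],v=.12); print(arm.get_contact_force(),arm.get_ee_pos(),arm.get_clock())
P,q=pose(np.radians(40),-.035,flip=1); print(P,kinematics.ik(P,q))
try:
    arm.line_to(P,q,v=.1)
except arm.MotionError as e: print("ERR",e)
print(arm.get_ee_pos(),arm.get_clock(),arm.get_contact_force())
im=np.hstack([get_image("top")[90:270,190:420],get_image("scene")[130:310,150:390]])
cv2.imwrite("pics/m1.png",cv2.resize(im[:,:,::-1],None,fx=1.7,fy=1.7,interpolation=cv2.INTER_CUBIC))
```

```text
14.8373744529057 34.999365638941526 [-0.06547439 -0.17413774 -0.17001243]
[-0.67469231 -0.18778449 -1.37342669] 14.969799926006356
[ 0.00903501 -0.50975586 -1.32891086] [ 0.39845638 -0.30870091  0.36899703] 7.6167
[ 0.4404114  -0.01353554  0.31878273] [-0.66572342 -0.8235042   2.43879479  0.68264496  0.91802039  0.60465574]
[ 0.440491   -0.01377208  0.31891317] 10.7917 [-0.3248084   0.44436752 -0.80301614]
```

View pics/m1.png

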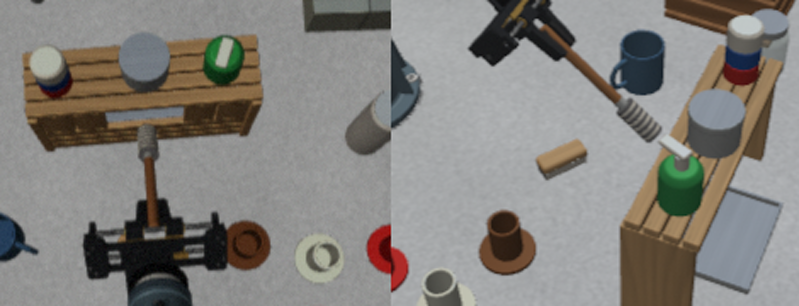

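Run:
```python
from h import *
import cv2
c=cam("wrist"); im=cv2.resize(get_image("wrist")[:,:,::-1],(800,600),interpolation=cv2.INTER_CUBIC)
Rt=quat(arm.get_orientation()); P=arm.get_ee_pos()
pts=[P+Rt[:,2]*(.006+d) for d in (0,G-.065,G)]+[SH+Rz@np.array(v) for v in [(-.006,.065,.11),(-.006,-.065,.11),(-.006,.188,.221),(-.006,-.188,.221),(-.006,.065,.205),(-.006,-.065,.205)]]
for u in proj(c,pts)/.7: cv2.circle(im,(int(u[0]),int(u[1])),4,(0,255,0),1)
cv2.imwrite("pics/w2.png",im)
```

```text
(no output)
```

View pics/w2.png

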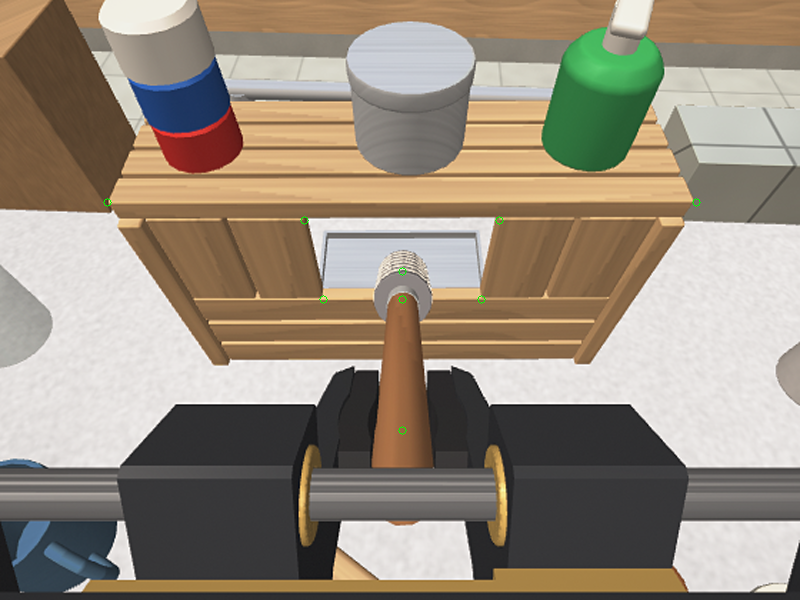

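Run:
```python
from h import *
import cv2
try:
    for x in (.01,.05,.095):
        P,q=pose(np.radians(40),x,flip=1)
        arm.line_to(P,q,v=.08); print(arm.get_ee_pos(),P,arm.get_contact_force(),arm.get_wrist_torque(),arm.get_clock())
except arm.MotionError as e: print("ERR",e)
arm.hold(.5)
c=cam("wrist"); im=cv2.resize(get_image("wrist")[:,:,::-1],(800,600),interpolation=cv2.INTER_CUBIC)
s=get_image("scene")[130:310,150:390]
Rt=quat(arm.get_orientation()); P=arm.get_ee_pos()
for u in proj(c,[P+Rt[:,2]*(.006+d) for d in (0,G-.065,G)])/.7: cv2.circle(im,(int(u[0]),int(u[1])),4,(0,255,0),1)
im=np.hstack([cv2.resize(im,(460,345)),cv2.resize(s[:,:,::-1],None,fx=1.4,fy=345/180)])
cv2.imwrite("pics/w3.png",im); print(im.shape)
```

```text
[ 0.48531496 -0.01137542  0.2811876 ] [ 0.48536085 -0.01140334  0.28102325] [ 0.01410577  0.55711075 -0.94760549] [-0.0294346   0.6351053  -0.02413095] 11.825
[ 0.5252482  -0.00956347  0.24774786] [ 0.52531593 -0.00950805  0.24745927] [ 0.5957278   0.15337992 -0.63376147] [-0.0085972   0.67444856 -0.06794192] 12.625
[ 0.57017078 -0.00735811  0.20993467] [ 0.57026539 -0.00737585  0.20969978] [-0.44788626  0.83790205 -0.95626883] [0.00237965 0.59463466 0.01199368] 13.5083
(345, 796, 3)
```

View pics/w3.png

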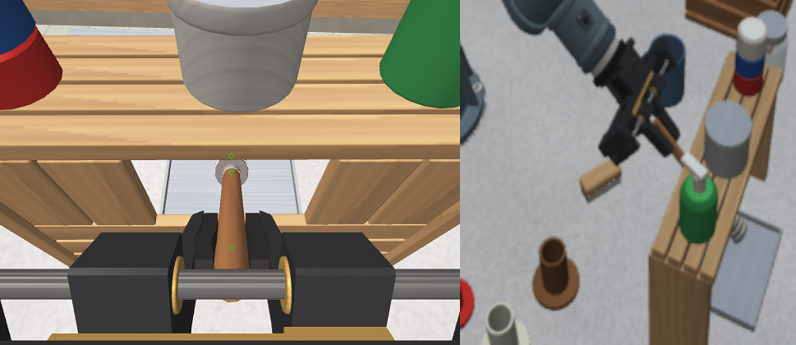

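The head sits wholly behind the slats and above the tray, on the predicted points. The handle runs clear through the opening, and the holder and the other items I can see haven't moved.

```bash
python3 -c "
from rig import order,arm
print(arm.get_grip_width()*88,arm.get_contact_force()); print(order.hand_in())"
```

```text
15.130073564328336 [-0.06886229  0.96769172 -0.9366823 ]
the job is handed in; nothing more can be done
None
```

I handed the job in at about 14 s: the arm holds the brush by its handle at a 40° tilt through the opening, with the whole bristle head behind the front slats over the drip tray, no contact seen with anything but the gripper, and the holder still standing.

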